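Clamp a reagent bottle in a cam-lever bench vice

ROBOT

A 6-joint arm with a two-finger parallel gripper is mounted at the origin on a cart in front of the work surface, level with it; the furniture and walls round the work are solid. World frame = base frame: x ahead of the robot, y to its left, z up, the work surface at z = 0. Lengths are in mm, angles in rad, forces in N, time in s.
With the tool pointing down it reaches from about 350 to 775 mm from the base axis. Payload 7.3 kg.
Tool frame: the origin (TCP) lies at the very end of the fingers, on their centre line; the grasp point (between the pads) lies 19 mm behind it; z points along the fingers, y is the direction in which the jaws open and shut (so a half turn about z gives the same grasp; the last joint's range is limited). The gripper opens to 92 mm and grips with 3 to 60 N. Pads are 19 mm wide; open, the fingers measure 130 mm over their backs; the gripper's body (75 mm by 190 mm) begins 47 mm behind the grasp point.
Start: joints at [1.082, 0.342, 1.524, -0, 1.275, -0.146], TCP at [176.452, 494.479, 226.741] pointing down, gripper open.
Joint ranges: [-2.53, 2.53], [-0.77, 2.02], [0.04, 2.7], [-1, 4.14], [0.28, 2.66], [-3.11, 3.11]. Speed limits (rad/s): [2.57, 2.57, 3.14, 3.14, 3.14, 3.14].

INTERFACE

Orientations are given as [roll, pitch, yaw] about the fixed x, y, z axes, in that order (R = Rz(yaw) Ry(pitch) Rx(roll)).
In Python, from station import manip, optics gives the robot as it stands.
- The arm moves only by the shell command python3 -m crank 'ROWS' [FORCE]. ROWS is JSON, a list of rows, each a list of 5 numbers: the gripper command: -1 is shut, 1 is fully open, values between are in proportion, then the shift along the tool's x, y, z in m, then the turn about the tool's z in degrees. In form: [[grip, x, y, z, roll], ...]. A call has 1 to 5 rows; each row is the pose to reach, as a shift and turn from the pose commanded when the call began, along the tool's axes at that moment; what a row does not reach only later rows make up. A row lasts 1/8 s, in which the tool goes at most 62.5 mm and 10.7 degrees, less where a joint would pass 70% of its speed; a pose out of reach is approached as far as the arm can. A call with a gripper value outside its range is refused whole. The fingers move at their own pace and stop on an object; FORCE is the grip in N (left out, the last holds). Time passes only in rows, so rows that repeat a pose let the fingers close. It gives the time, the measured TCP pose, the force and the opening at its end, in the units of the state.
- manip.get_obs(): the state, without advancing time (a new reading comes with each control period).
- optics.grab_frame(name): name is "scene" or "top" or "wrist"; returns a dict with "pixels" (420x560x3 uint8, red, green, blue), "mtx" (3x3 intrinsics, pixels), "rvec" (rotation vector, rad) and "tvec" (3), from world to camera coordinates, as OpenCV has them; the wrist camera has in their place "T_tool_cam" (4x4, takes a point from camera to tool coordinates, whose origin is the TCP and whose axes are the flange's). Camera axes: x right, y down, z forward; pixel columns grow to the right and rows downward; lengths in mm; the calibration is good to about 2 mm. A picture is of the moment at which its call begins: read the wrist's pose just before it. There is no depth.
- manip.hand_in(): hands the job in, once; it reports no verdict.
The state is a dict: "t": time; "joint_positions": joint angles; "joint_velocities": joint speeds; "joint_efforts": joint torques, N m; "tool_pos": TCP position; "ee_rot": TCP orientation; "contact_force": force on the tool from outside, world axes, zero at the start; "moment": the same for the moment, N m; "gripper_width": opening from 0.0 (shut) to 1.0 (fully open).
Only numpy, scipy, OpenCV 4.12 (cv2) and the standard library are available. Lean on these libraries where they do the work, as an engineer would, in place of code of your own. Each camera call takes 0.05 s, during which the arm holds its last target. There are 200 camera calls.

TASK

Clamp the biggest of the three amber bottles in the bench clamp: flip the clamp's cam lever up to free the sliding jaw, pull the jaw back, stand the bottle upright on the plate in the vee block, push the jaw against it until the bottle is home in the vee and the jaw's sprung pad is pressed in at least half-way, then flip the lever fully down to lock the jaw there. Do not knock over or shift the other bottles and the beaker (a slight nudge is no matter).

Things in the scene. Friction and masses are not known exactly. Their poses are not given: they have to be found in the camera images.
- clamp: bench clamp, fixed wherever it stands: aluminium plate 90 x 262 x 12 mm (local x, y, z; y from -126 to +136 mm), origin on the bench under it, z up; local y runs along the jaw's travel towards the vee block, local -x faces the robot. The vee block at the +y end: two upright walls at 45 degrees, 46 mm high above the plate, open towards -y
- seat (a point): point on the plate's top (12 mm above the bench, clamp-local x 0, y +85 mm) under the axis of the big bottle when it touches both vee walls; axes as the clamp's
- jaw (a joint): sliding steel jaw, 56 mm wide (x), 62 mm long (y), 52 mm high; m, 0 to 0.110, growing as it is pulled to local -y, away from the vee. The sprung-out pad's face is at local y = 85 mm - jaw. It starts locked, too close for the big bottle to go in. Free, it slides with about 3 N of drag and stays where left; locked, the lever's cam holds it by friction: it does not slide away under a push of 25 N, at most creeps
- pad (a joint): sprung pad on the jaw's front, 50 mm wide, 17 to 51 mm above the bench, rubber face; m, 0 when fully out, 0.008 when pressed in against its solid stop; its spring pushes back with 0.6 N (out) to 3.8 N (fully in)
- lever (a joint): cam lever on the jaw; rad, 0 when fully down (locked: lever level, grip towards local -x), 1.57 upright, 1.7 at its upper stop. The cam begins to bite at about 0.8; above 0.9 the jaw slides freely. It stays where it is left; moving it takes 1 to 3 N at the grip, 6 N if the grip must turn between pinching fingers
- lever_axis (a point): point on the lever's turning axis (parallel to the clamp's y), 47 mm above the bench, 53 mm behind the pad's face; it moves with the jaw
- lever_grip (a point): centre of the light grey grip at the end of the cam lever, a rounded block 26 mm long (along the lever), 20 mm wide (along the clamp's y, flat sides) and 18 mm thick, 65 mm from the lever's axis (a round 8 mm steel bar between). It can be pinched from above across its width, both to swing the lever and to slide the jaw
- bottle_big_center (a point): middle (half-way up) of the biggest amber bottle: 54 mm across, 105 mm high, 0.10 to 0.20 kg, with a screw cap 33 mm across over the top 17 mm (from 88 mm up), which can be gripped from above. z along its axis
- bottle_mid_center (a point): middle of the middle-sized amber bottle, a bystander: 48 mm across, 95 mm high, cap 29 mm across
- bottle_small_center (a point): middle of the smallest amber bottle, a bystander: 43 mm across, 88 mm high, cap 26 mm across. The three bottles swap places
- glass_beaker_center (a point): middle of an empty glass beaker, a bystander: 72 mm across, 92 mm high
- squeeze_bottle_center (a point): point on the axis, 62 mm up, of the round body of a white squeeze bottle, a bystander: body 63 mm across and 124 mm high, bent spout up to 205 mm
There are look-alikes about, which are no part of the job. Leave any purple or yellow look-alike of the part that bears bottle_big_center alone.

How it is judged (in metres and radians):
On the way:
1. the cam lever is flipped up, freeing the jaw (value of joint lever above 1 rad), for 0.1 s.
At the end, for the whole second after the job is handed in: the biggest bottle stands upright (within 4 degrees) on the plate, home in the vee (within 4 mm), the sprung pad is pressed in at least half-way (3.7 mm or more) against it, and the cam lever is fully down (below 0.2 rad) (value of joint lever below 0.2 rad and value of joint pad above 0.0037 m and x of bottle_big_center in the frame of clamp between -0.004 and 0.004 m and y of bottle_big_center in the frame of clamp between 0.081 and 0.089 m and z of bottle_big_center in the frame of clamp between 0.0605 and 0.0685 m and angle between bottle_big_center's own z axis and vertical below 0.07 rad); the robot touches nothing.
It fails at once if the middle-sized amber bottle is shifted more than 30 mm or tipped over (distance of bottle_mid_center from where it was at the start of the episode above 0.03 m or angle between bottle_mid_center's own z axis and vertical above 0.5 rad).
It fails at once if the smallest amber bottle is shifted more than 30 mm or tipped over (distance of bottle_small_center from where it was at the start of the episode above 0.03 m or angle between bottle_small_center's own z axis and vertical above 0.5 rad).
It fails at once if the glass beaker is shifted more than 30 mm or tipped over (distance of glass_beaker_center from where it was at the start of the episode above 0.03 m or angle between glass_beaker_center's own z axis and vertical above 0.5 rad).
It fails at once if the squeeze wash bottle is shifted more than 30 mm or tipped over (distance of squeeze_bottle_center from where it was at the start of the episode above 0.03 m or angle between squeeze_bottle_center's own z axis and vertical above 0.5 rad).
It also fails if it takes over 67 s, if anything falls off the work surface, if the arm or the gripper's body presses on something with over 40 N, if the wrist force passes 120 N, or if a joint passes its speed limit or range.

## Working session

There is one attempt and no reset: what is moved stays moved. The work goes in short steps, Python scripts to look and compute and a shell command to move; the robot and the scene stay as the last step left them, time stands still between calls to the robot, and variables do not carry over. Pictures are saved under pics/ and viewed, about 8 in all and at most 12, crops included, and the job is handed in when it is done.

```bash
mkdir -p pics; ls
cat > h.py <<'E'
import numpy as np, cv2
from scipy.spatial.transform import Rotation as R
from station import manip, optics
def cam(name):
    o=manip.get_obs(); f=optics.grab_frame(name); K=np.array(f["mtx"],float)
    if name=="wrist":
        T=np.eye(4); T[:3,:3]=R.from_euler('xyz',o["ee_rot"]).as_matrix(); T[:3,3]=o["tool_pos"]
        W=T@np.array(f["T_tool_cam"]); 
    else:
        C=np.eye(4); C[:3,:3]=cv2.Rodrigues(np.array(f["rvec"],float))[0]; C[:3,3]=np.ravel(f["tvec"]); W=np.linalg.inv(C)
    return f["pixels"],K,W
def ray(K,W,u,v,z):
    d=W[:3,:3]@np.linalg.solve(K,[u,v,1.]); c=W[:3,3]; return c+d*(z-c[2])/d[2]
def proj(K,W,p):
    q=np.linalg.inv(W)@np.append(p,1); q=K@q[:3]; return q[:2]/q[2]
def save(n,im): cv2.imwrite(f"pics/{n}.png",cv2.cvtColor(im,cv2.COLOR_RGB2BGR))
E
python3 - <<'E'
from h import *
o=manip.get_obs(); print(o)
for n in ["scene","top"]:
    im,K,W=cam(n); save(n,im); print(n,K.tolist(),W.round(3).tolist()); np.savez(n,im=im,K=K,W=W)
E
```

```text
pics
{'t': 0.0, 'joint_positions': array([ 1.08198373e+00,  3.42707937e-01,  1.52501786e+00, -2.72785915e-05,
        1.27542966e+00, -1.45998368e-01]), 'joint_velocities': array([-8.61058731e-04, -1.02224677e-03, -7.54270421e-04, -3.20173609e-04,
       -3.67699181e-06,  5.63273320e-04]), 'joint_efforts': array([-1.14004513e-03, -4.31237090e+01, -2.44225144e+01,  7.17837154e-02,
        5.57622034e-02, -8.90174761e-05]), 'tool_pos': array([176.26019524, 494.08258687, 226.05236045]), 'ee_rot': array([-3.14004268e+00, -2.01549321e-04,  2.79878623e+00]), 'contact_force': array([ 0.92998643, -0.59105767,  0.62390541]), 'moment': array([ 0.02774882, -0.01377218,  0.00861464]), 'gripper_width': 1.0014699593925516}
scene [[449.0325482079209, 0.0, 279.1223781498079], [0.0, 449.0325482079209, 206.61897004102875], [0.0, 0.0, 1.0]] [[0.448, -0.639, 0.625, -32.594], [-0.894, -0.307, 0.326, -214.687], [-0.016, -0.705, -0.709, 721.036], [0.0, 0.0, 0.0, 1.0]]
top [[476.2227075455584, 0.0, 272.1415420753471], [0.0, 476.2227075455584, 211.83271130056337], [0.0, 0.0, 1.0]] [[0.026, -0.991, 0.132, 431.334], [-0.999, -0.022, 0.029, 67.345], [-0.025, -0.132, -0.991, 896.877], [0.0, 0.0, 0.0, 1.0]]
```

View pics/scene.png

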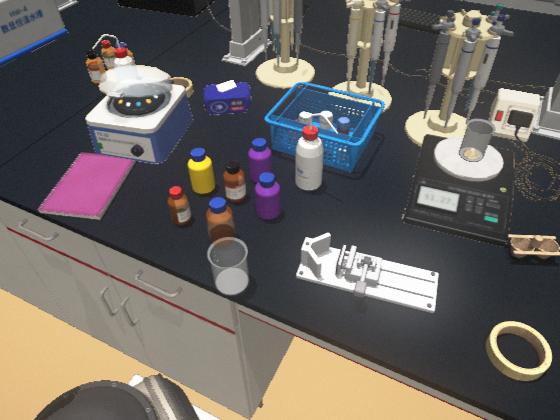

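View pics/top.png

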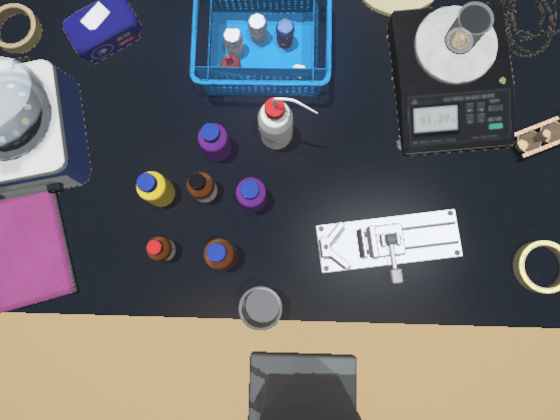

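Scene shows: the clamp in the top view at about (390,241), vee at left, lever grip at (397,276). Three amber bottles: red cap (155,247), black cap (198,183), blue cap (217,254). Look-alikes: yellow (151,184), purple (211,133) and (250,190). The beaker is at (261,308) and the squeeze bottle at (276,122). I'll measure the three ambers and the clamp.

Run:
```python
from h import *
d=np.load("top.npz"); im,K,W=d["im"],d["K"],d["W"]
hsv=cv2.cvtColor(im,cv2.COLOR_RGB2HSV)
def cap(u,v,lo,hi,H):
    m=cv2.inRange(hsv,np.array(lo),np.array(hi)); m2=np.zeros_like(m); m2[v-17:v+17,u-17:u+17]=m[v-17:v+17,u-17:u+17]
    cs=cv2.findContours(m2,0,2)[0]; c=max(cs,key=cv2.contourArea); (x,y),r=cv2.minEnclosingCircle(c)
    p=ray(K,W,x,y,H); q=ray(K,W,x+r,y,H); print((x,y),r,p.round(1),"dia",2*np.linalg.norm(p-q).round(1))
cap(217,254,(100,120,60),(130,255,255),105)
cap(155,247,(0,180,150),(8,255,255),88); cap(155,247,(172,180,100),(180,255,255),88)
cap(198,183,(0,0,0),(180,255,45),95)
# plate
m=cv2.inRange(hsv,np.array((0,0,150)),np.array((180,60,255))); m2=np.zeros_like(m); m2[200:290,305:475]=m[200:290,305:475]
m2=cv2.morphologyEx(m2,3,np.ones((5,5)))
c=np.vstack(cv2.findContours(m2,0,2)[0]); h=cv2.convexHull(c)
ap=cv2.approxPolyDP(h,4,True)[:,0]; 
for a in ap: print(a,ray(K,W,*map(float,a),12).round(1))
pr=proj
big=cv2.resize(im[195:295,140:480],None,fx=2.3,fy=2.3,interpolation=cv2.INTER_CUBIC); save("crop1",big)
```

```text
(216.0, 252.13888549804688) 9.355278015136719 [466.8 181.9 105. ] dia 31.2Traceback (most recent call last):
  File "<stdin>", line 9, in <module>
  File "<stdin>", line 6, in cap
ValueError: max() iterable argument is empty
```

Run:
```python
from h import *
d=np.load("top.npz"); im,K,W=d["im"],d["K"],d["W"]
hsv=cv2.cvtColor(im,cv2.COLOR_RGB2HSV)
print(hsv[247,155],hsv[183,198])
def cap(u,v,m,H):
    m2=np.zeros_like(m); m2[v-17:v+17,u-17:u+17]=m[v-17:v+17,u-17:u+17]
    cs=cv2.findContours(m2,0,2)[0]
    if not cs: return print("none")
    c=max(cs,key=cv2.contourArea); (x,y),r=cv2.minEnclosingCircle(c)
    p=ray(K,W,x,y,H); q=ray(K,W,x+r,y,H); print((x,y),r,p.round(1),"dia",2*np.linalg.norm(p-q).round(1))
r=im.astype(int); cap(155,247,((r[...,0]>170)&(r[...,1]<90)).astype(np.uint8),88)
cap(217,254,((r[...,2]>r[...,0]+30)).astype(np.uint8),105)
m=cv2.inRange(hsv,np.array((0,0,150)),np.array((180,60,255))); m2=np.zeros_like(m); m2[200:290,305:475]=m[200:290,305:475]
m2=cv2.morphologyEx(m2,2,np.ones((3,3)))
c=np.vstack(cv2.findContours(m2,0,2)[0]); h=cv2.convexHull(c)
for a in cv2.approxPolyDP(h,3,True)[:,0]: print(a,ray(K,W,*map(float,a),12).round(1))
big=cv2.resize(im[170:295,140:480],None,fx=2.3,fy=2.3,interpolation=cv2.INTER_CUBIC); save("crop1",big)
```

```text
[  0 153 229] [135  20  51]
(153.5102081298828, 246.7346954345703) 7.283297061920166 [474.2 291.8  88. ] dia 25.0
(215.6999969482422, 252.10000610351562) 9.741768836975098 [466.9 182.4 105. ] dia 32.6
[455 210] [ 560.  -246.8   12. ]
[462 256] [ 475.1 -257.4   12. ]
[400 282] [ 424.9 -144.    12. ]
[321 271] [4.412e+02 1.000e-01 1.200e+01]
[316 225] [526.   10.5  12. ]
```

View pics/crop1.png

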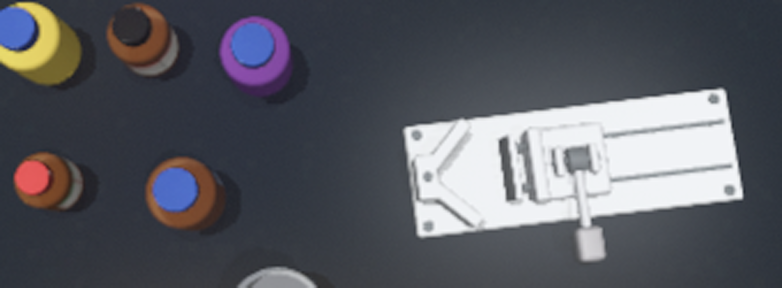

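Blue-capped amber at (216,252) is the biggest: its cap measures 32.6 mm against 25 for red, and the black-capped one is visibly smaller. The clamp's y axis is 7.5° off world y, with the seat near (490,-44). Next I'll write a helper that works out the shifts and compute the lever grip position.

```bash
cat > d.py <<'E'
import sys; from h import *
# usage: d.py x y z [yawdeg] : shift in tool axes (m) and roll (deg)
o=manip.get_obs(); M=R.from_euler('xyz',o["ee_rot"]).as_matrix(); a=list(map(float,sys.argv[1:]))
s=M.T@(np.array(a[:3])-o["tool_pos"]); print("t",round(o["t"],2),"pos",o["tool_pos"].round(1),"yaw",np.degrees(o["ee_rot"][2]).round(1),"shift mm",s.round(1), "n",round(np.linalg.norm(s)/62.5,1))
if len(a)>3: dy=(a[3]-np.degrees(o["ee_rot"][2])+180)%360-180; print("roll",-round(dy,1))
E
python3 - <<'E'
from h import *
d=np.load("top.npz"); im,K,W=d["im"],d["K"],d["W"]
O=np.array([501.2,-128.4]);ex=np.array([.9914,.1306]);ey=np.array([-.1306,.9914])
for n,u,v,z in [("grip",396.5,275.7,50),("padface",357,241,51),("beaker",261,308,46),("sq",276,110,124),("purple",250,188,105)]:
    p=ray(K,W,u,v,z); q=p[:2]-O; print(n,p.round(1),"local",(q@ex).round(1),(q@ey).round(1))
np.set_printoptions(suppress=True)
print(np.array(optics.grab_frame("wrist")["T_tool_cam"]).round(2))
E
python3 d.py 420 150 230 187.5
```

```text
grip [ 435.9 -129.    50. ] local -64.8 7.9
padface [495.1 -59.8  51. ] local 2.9 68.8
beaker [373.6 107.1  46. ] local -95.8 250.1
sq [707.3  87.6 124. ] local 232.6 187.2
purple [576.4 128.7 105. ] local 108.1 245.1
[[   0.     -0.95   -0.31   82.66]
 [   1.      0.      0.      0.36]
 [  -0.     -0.31    0.95 -157.58]
 [   0.      0.      0.      1.  ]]
t 0.15 pos [176.3 494.2 226.2] yaw 160.4 shift mm [-345.2 -242.3   -3.6] n 6.7
roll -27.1
```

```bash
python3 -m crank '[[1,-0.050,-0.035,0,-5],[1,-0.100,-0.070,0,-10],[1,-0.150,-0.105,0,-15],[1,-0.200,-0.140,0,-21],[1,-0.250,-0.175,0,-27]]' 20; python3 d.py 443 -128 180 187.5
```

```text
t: 0.78
tool_pos: [353.8, 243.9, 226.7]
ee_rot: [3.141, 0.0, -3.009]
contact_force: [0.9, 0.5, 0.3]
gripper_width: 0.999
t 0.78 pos [353.8 243.9 226.7] yaw -172.4 shift mm [ -39.4 -380.5   46.7] n 6.2
roll 0.1
```

```bash
python3 -m crank '[[1,-0.005,-0.060,0,0],[1,-0.010,-0.120,0.01,0],[1,-0.02,-0.180,0.020,0],[1,-0.025,-0.240,0.03,0],[1,-0.032,-0.300,0.040,0]]'; python3 -m crank '[[0,-0.004,-0.04,0.00,0],[0,-0.008,-0.08,0.006,0],[0,-0.008,-0.08,0.006,0],[0,-0.008,-0.08,0.006,0]]'
python3 - <<'E'
from h import *
im,K,W=cam("wrist"); np.savez("w1",im=im,K=K,W=W); save("w1",im)
print(manip.get_obs()["tool_pos"], proj(K,W,[435.9,-129,56]))
E
```

```text
t: 1.4
tool_pos: [423.3, -49.8, 186.4]
ee_rot: [3.141, 0.0, -3.013]
contact_force: [1.6, 0.0, 0.7]
gripper_width: 0.999
t: 1.9
tool_pos: [441.0, -125.5, 180.5]
ee_rot: [3.141, -0.001, -3.014]
contact_force: [0.2, 0.3, 0.3]
gripper_width: 0.614
[ 441.0573853  -125.17681548  180.63937365] [276.89737487 196.46717046]
```

View pics/w1.png

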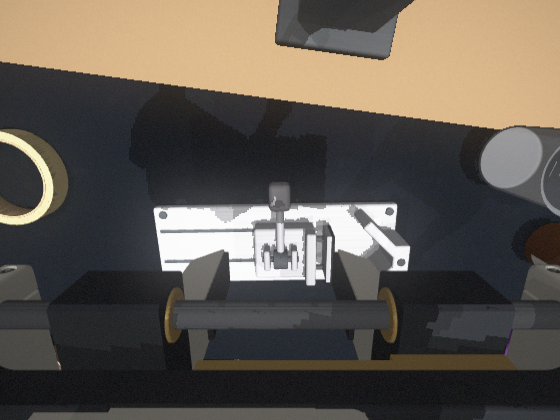

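Wrist view: the grip is centred at (279,196), two pixels from my prediction at (277,196). The plate's robot-side corners are at (155,208) and (397,203), and the far vee corner area is at (408,270).

```bash
python3 - <<'E'
from h import *
d=np.load("w1.npz"); K,W=d["K"],d["W"]
a=ray(K,W,155,208,12);b=ray(K,W,397,203,12); g=ray(K,W,279.5,196,56); g2=ray(K,W,279.5,196,50)
e=(b-a)[:2]; L=np.linalg.norm(e); ey=e/L; ex=np.array([ey[1],-ey[0]]); print(a,b,L,"yaw",np.degrees(np.arctan2(-ey[0],ey[1])))
O=(a[:2]+b[:2])/2-5*ey+45*ex; print("O",O,"seat",O+85*ey)
for q in (g,g2): print(q.round(1),((q[:2]-O)@ex).round(1),((q[:2]-O)@ey).round(1))
E
python3 d.py 436 -130 29 188
```

```text
[ 476.99921768 -254.69545527   12.        ] [438.7052962   -0.91698402  12.        ] 256.6513917658694 yaw 8.580914537075332
O [ 503.09456299 -126.0359814 ] seat [490.412055   -41.98745975]
[ 435.2 -126.7   56. ] -67.3 9.5
[ 436.8 -126.5   50. ] -65.6 9.4
t 1.95 pos [ 441.1 -125.2  180.6] yaw -172.6 shift mm [  5.6  -4.2 151.6] n 2.4
roll -0.6
```

```bash
python3 -m crank '[[0,0.003,-0.0015,0.05,-0.5],[0,0.005,-0.0015,0.1,-0.5],[0,0.005,-0.0015,0.135,-0.5],[0,0.005,-0.0015,0.151,-0.5],[0,0.005,-0.0015,0.151,-0.5]]' 15; python3 -m crank '[[-1,0,0,0,0],[-1,0,0,0,0],[-1,0,0,0,0],[-1,0,0,0,0],[-1,0,0,0,0]]'
```

```text
t: 2.58
tool_pos: [436.0, -126.8, 29.1]
ee_rot: [3.14, -0.002, -3.003]
contact_force: [-0.3, 0.4, 0.6]
gripper_width: 0.499
t: 3.2
tool_pos: [437.0, -128.3, 30.0]
ee_rot: [-3.141, 0.001, -3.005]
contact_force: [0.7, 2.2, 1.5]
gripper_width: 0.218
```

```bash
python3 -m crank '[[-1,-0.0007,0,-0.0097,0],[-1,-0.003,0,-0.019,0],[-1,-0.0065,0,-0.028,0],[-1,-0.0113,0,-0.0367,0],[-1,-0.0174,0,-0.0443,0]]' 20; python3 -m crank '[[-1,-0.0072,0,-0.0066,0],[-1,-0.0153,0,-0.0121,0],[-1,-0.024,0,-0.0163,0],[-1,-0.0334,0,-0.0191,0],[-1,-0.043,0,-0.0205,0]]'; python3 -m crank '[[-1,0,0,0,0],[-1,0,0,0,0]]'
python3 - <<'E'
from h import *
im,K,W=cam("scene"); save("s2",cv2.resize(im[200:330,240:470],None,fx=3,fy=3,interpolation=2))
E
```

```text
t: 3.82
tool_pos: [453.6, -125.7, 74.5]
ee_rot: [3.141, -0.001, -3.004]
contact_force: [-1.5, -0.9, -3.6]
gripper_width: 0.213
t: 4.45
tool_pos: [497.3, -119.6, 95.0]
ee_rot: [3.141, 0.001, -3.005]
contact_force: [-4.2, 0.6, 1.6]
gripper_width: 0.215
t: 4.7
tool_pos: [497.8, -119.9, 95.0]
ee_rot: [-3.141, 0.003, -3.005]
contact_force: [1.5, 3.5, 2.8]
gripper_width: 0.213
```

View pics/s2.png

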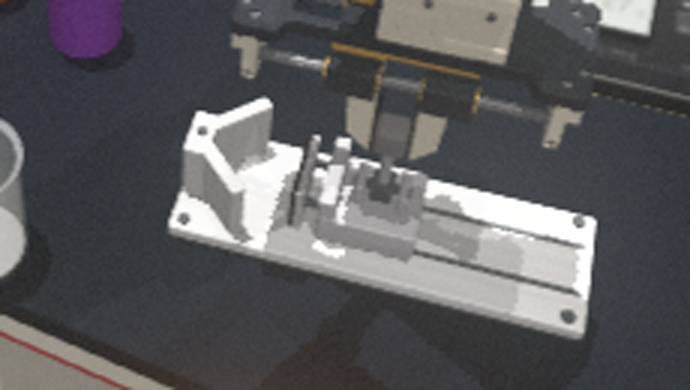

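The lever is upright between the fingers (crop about (390,150)). Pulling the jaw back.

```bash
python3 -m crank '[[-1,0,-0.01,0,0],[-1,0,-0.022,0,0],[-1,0,-0.036,0,0],[-1,0,-0.050,0,0],[-1,0,-0.060,0,0]]'; python3 -m crank '[[-1,0,0,0,0],[-1,0,0,0,0]]'; python3 -m crank '[[-0.2,0,0,0,0],[-0.2,0,0,0,0],[-0.2,0,0,0,0]]'; python3 -m crank '[[-0.2,0,0,-0.03,0],[0,0,0,-0.06,0],[0,0,0,-0.105,0],[0,0,0,-0.105,0]]';python3 - <<'E'
from h import *
im,K,W=cam("wrist"); np.savez("w3",im=im,K=K,W=W); save("w3",im)
E
python3 d.py 467 182 200 188
```

```text
t: 5.38
tool_pos: [505.0, -180.8, 94.7]
ee_rot: [-3.141, 0.001, -3.005]
contact_force: [1.4, 3.9, 4.2]
gripper_width: 0.216
t: 5.62
tool_pos: [505.0, -180.7, 94.7]
ee_rot: [-3.14, 0.001, -3.005]
contact_force: [2.5, -2.1, 3.9]
gripper_width: 0.216
t: 6.0
tool_pos: [504.1, -178.9, 94.0]
ee_rot: [3.14, -0.001, -3.004]
contact_force: [-0.2, -0.2, 0.7]
gripper_width: 0.395
t: 6.5
tool_pos: [506.2, -180.0, 202.7]
ee_rot: [-3.138, 0.005, -3.004]
contact_force: [-0.2, -0.3, -0.6]
gripper_width: 0.501
t 6.55 pos [ 505.1 -179.5  200.6] yaw -172.1 shift mm [-1.180e+01  3.633e+02  1.000e-01] n 5.8
roll -0.1
```

View pics/w3.png

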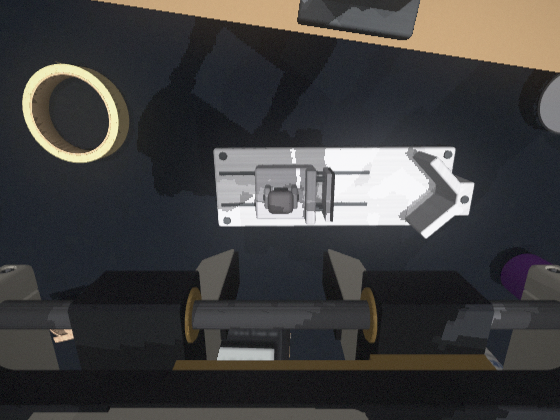

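Jaw is well back, with the lever upright (grip at (280,200)). Plate corners are at (214,149), (455,147) and (219,226). I'll go to the bottle and look from near.

```bash
python3 -m crank '[[0.2,0,0.061,0,0],[0.2,0,0.122,0,0],[0.2,-0.004,0.183,0,0],[0.2,-0.006,0.244,0,0],[0.2,-0.008,0.305,0,0]]'; python3 -m crank '[[0.2,-0.004,0.055,0,0],[0.2,-0.004,0.055,0,0],[0.2,-0.004,0.055,0,0]]'
python3 - <<'E'
from h import *
d=np.load("w3.npz"); K,W=d["K"],d["W"]
a=ray(K,W,214,149,12);b=ray(K,W,455,147,12);c=ray(K,W,219,226,12)
e=(b-a)[:2]; L=np.linalg.norm(e); ey=e/L; ex=np.array([ey[1],-ey[0]]); print("yaw",np.degrees(np.arctan2(-ey[0],ey[1])),L,np.linalg.norm(c-a))
O=(a[:2]+b[:2])/2-5*ey+45*ex; print("O",O,"seat",O+85*ey)
im,K,W=cam("wrist"); np.savez("w4",im=im,K=K,W=W); save("w4",im)
r=im.astype(int); m=((r[...,2]>r[...,0]+30)).astype(np.uint8)
for c in cv2.findContours(m,0,2)[0]:
    if cv2.contourArea(c)>100:
        (x,y),rr=cv2.minEnclosingCircle(c); p=ray(K,W,x,y,105); print((x,y),rr,p.round(1),2*np.linalg.norm(ray(K,W,x+rr,y,105)-p))
E
python3 d.py 467 182 77 188
```

```text
t: 7.18
tool_pos: [469.5, 125.7, 198.1]
ee_rot: [3.141, -0.003, -3.005]
contact_force: [0.8, -0.5, -0.0]
gripper_width: 0.601
t: 7.55
tool_pos: [466.6, 178.5, 198.3]
ee_rot: [-3.141, -0.002, -3.003]
contact_force: [0.4, 0.3, 0.3]
gripper_width: 0.6
yaw 8.41222620891331 257.6920001969502 88.26395675419987
O [ 503.86348902 -127.1811421 ] seat [491.4284885  -43.09564536]
(235.58901977539062, 291.1023864746094) 11.668159484863281 [544.6 149.2 105. ] 20.80186653696973
(286.7041931152344, 213.63343811035156) 20.189231872558594 [466.4 183.9 105. ] 33.21906857697917
t 7.6 pos [467.  177.9 198.6] yaw -172.2 shift mm [ -0.8   4.1 121.6] n 1.9
roll -0.2
```

View pics/w4.png

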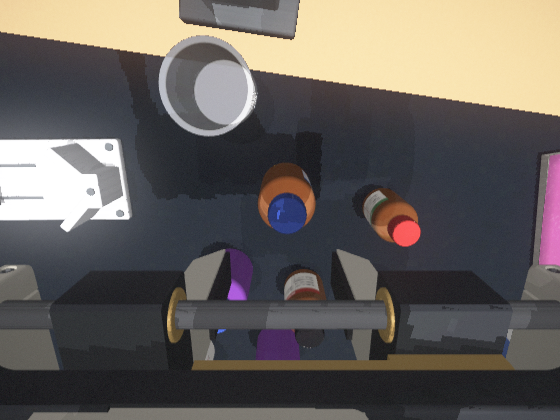

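Amber bottle with the blue cap at (287,214) is the target. The beaker (208,85) and the small red-capped bottle (404,232) are clear of the fingers. Descend and grip.

```bash
python3 -m crank '[[0.2,0,0.003,0.04,0],[0.2,0,0.0055,0.08,0],[0.2,0,0.0055,0.11,0],[0.2,0,0.0055,0.121,0],[0.2,0,0.0055,0.121,0]]' 15; python3 -m crank '[[-1,0,0,0,0],[-1,0,0,0,0],[-1,0,0,0,0],[-1,0,0,0,0]]' 15;  python3 -m crank '[[-1,0,0,-0.02,0],[-1,0,0,-0.05,0],[-1,0,0,-0.08,0],[-1,0,0,-0.1,0]]' 20; python3 d.py 493 -51 180 188
```

```text
t: 8.22
tool_pos: [466.7, 183.4, 78.4]
ee_rot: [-3.142, -0.001, -3.006]
contact_force: [-0.9, 0.8, -0.3]
gripper_width: 0.599
t: 8.72
tool_pos: [467.3, 184.4, 79.4]
ee_rot: [-3.142, 0.002, -3.004]
contact_force: [0.6, -1.1, 6.0]
gripper_width: 0.461
t: 9.22
tool_pos: [466.6, 184.5, 179.7]
ee_rot: [3.141, 0.001, -3.004]
contact_force: [-0.6, -0.1, -1.1]
gripper_width: 0.456
t 9.22 pos [466.6 184.5 179.7] yaw -172.1 shift mm [   6.1 -236.9   -0.3] n 3.8
roll -0.1
```

Opening is 42 mm where the cap is 33 mm, so the tips may be on the shoulder. Look.

Run:
```python
from h import *
im,K,W=cam("scene"); a=cv2.resize(im[90:290,150:350],None,fx=2,fy=2,interpolation=2)
im,K,W=cam("wrist"); b=cv2.resize(im[120:320,180:380],None,fx=2,fy=2,interpolation=2); save("s5",np.hstack([a,b])); np.savez("w5",im=im,K=K,W=W)
print(manip.get_obs()["contact_force"])
```

```text
[-0.66416669 -0.20152263 -1.05330593]
```

View pics/s5.png

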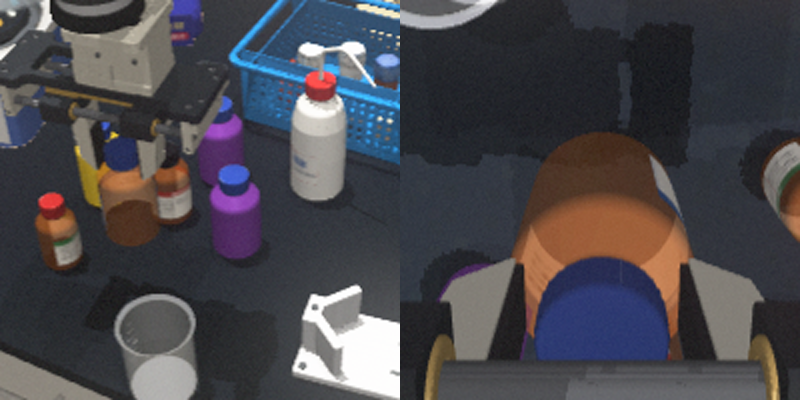

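The bottle is lifted and upright, but held on its shoulder slope, which is a poor hold. I'll set it back down and regrip higher, on the cap.

```bash
python3 -m crank '[[-1,0,0,0.04,0],[-1,0,0,0.08,0],[-1,0,0,0.093,0],[-1,0,0,0.0985,0],[-1,0,0,0.0985,0]]'; python3 -m crank '[[0.2,0,0,0,0],[0.2,0,0,0,0],[0.2,0,0,0,0],[0.2,0,0,-0.011,0],[0.2,0,0,-0.011,0]]'; python3 -m crank '[[-1,0,0,0,0],[-1,0,0,0,0],[-1,0,0,0,0],[-1,0,0,0,0],[-1,0,0,0,0]]' 20
python3 - <<'E'
from h import *
print(manip.get_obs()["tool_pos"])
im,K,W=cam("top"); r=im.astype(int); m=((r[...,2]>r[...,0]+30)).astype(np.uint8)
im,K,W=cam("wrist"); r=im.astype(int); m=((r[...,2]>r[...,0]+30)).astype(np.uint8)
for c in cv2.findContours(m,0,2)[0]:
    if cv2.contourArea(c)>800:
        print(cv2.boundingRect(c))
E
```

```text
t: 9.95
tool_pos: [467.4, 184.5, 80.8]
ee_rot: [3.141, 0.002, -3.004]
contact_force: [-0.3, 0.1, -0.2]
gripper_width: 0.454
t: 10.58
tool_pos: [467.4, 184.5, 92.2]
ee_rot: [3.141, 0.002, -3.004]
contact_force: [0.6, 0.1, -0.8]
gripper_width: 0.596
t: 11.2
tool_pos: [466.5, 184.3, 90.9]
ee_rot: [3.142, -0.0, -3.004]
contact_force: [-0.7, 1.5, -0.4]
gripper_width: 0.352
[466.51588634 184.27737204  90.87768846]
(250, 243, 63, 57)
```

```bash
python3 -m crank '[[-1,0,0,-0.015,0],[-1,0,0,-0.045,0],[-1,0,0,-0.080,0],[-1,0,0,-0.095,0],[-1,0,0,-0.095,0]]' 30; python3 d.py 491.6 -49 186 188
```

```text
t: 11.92
tool_pos: [467.4, 184.5, 188.0]
ee_rot: [3.141, 0.004, -3.004]
contact_force: [-0.2, 0.9, -0.7]
gripper_width: 0.347
t 11.93 pos [467.4 184.5 188. ] yaw -172.1 shift mm [   8.  -234.6    1.9] n 3.8
roll -0.1
```

```bash
python3 -m crank '[[-1,0.001,-0.03,0,0],[-1,0.003,-0.08,0,0],[-1,0.005,-0.13,0,0],[-1,0.006,-0.18,0,0],[-1,0.008,-0.22,0,0]]'; python3 -m crank '[[-1,0,-0.0146,0,0],[-1,0,-0.0146,0,0],[-1,0,-0.0146,0,0]]'; python3 d.py 491.6 -49 103 188
python3 - <<'E'
from h import *
im,K,W=cam("scene"); a=cv2.resize(im[150:320,270:460],None,fx=2.1,fy=2.1,interpolation=2)
im,K,W=cam("wrist"); b=cv2.resize(im[90:260,180:370],None,fx=2.1,fy=2.1,interpolation=2); save("s6",np.hstack([a,b]))
E
```

```text
t: 12.55
tool_pos: [488.4, -36.6, 185.4]
ee_rot: [3.141, -0.001, -3.005]
contact_force: [0.4, 0.0, -0.9]
gripper_width: 0.347
t: 12.92
tool_pos: [490.5, -48.0, 185.8]
ee_rot: [3.141, -0.0, -3.003]
contact_force: [0.6, 0.1, -1.0]
gripper_width: 0.348
t 12.93 pos [490.5 -48.  185.8] yaw -172.1 shift mm [-1.  -1.2 82.8] n 1.3
roll -0.1
```

View pics/s6.png

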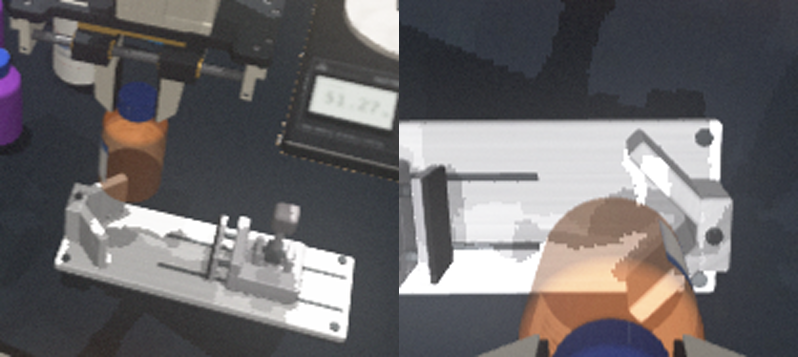

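The bottle hangs upright over the plate in front of the vee, jaw well back with the lever up. Lower.

```bash
python3 -m crank '[[-1,-0.001,-0.001,0.03,0],[-1,-0.001,-0.001,0.055,0],[-1,-0.001,-0.001,0.07,0],[-1,-0.001,-0.001,0.078,0],[-1,-0.001,-0.001,0.0805,0]]'; python3 -m crank '[[-1,0,0,0.001,0],[-1,0,0,0.002,0],[-1,0,0,0.002,0]]'
```

```text
t: 13.65
tool_pos: [491.9, -49.5, 105.4]
ee_rot: [3.141, -0.0, -3.004]
contact_force: [-0.1, 0.2, -0.5]
gripper_width: 0.347
t: 14.02
tool_pos: [492.0, -50.1, 103.8]
ee_rot: [-3.141, 0.001, -3.004]
contact_force: [0.2, -0.6, -1.0]
gripper_width: 0.351
```

```bash
python3 -m crank '[[-1,0,0,0.001,0],[-1,0,0,0.001,0]]'; python3 -m crank '[[-1,0,0,0.001,0],[-1,0,0,0.001,0]]'
```

```text
t: 14.28
tool_pos: [492.2, -50.1, 102.8]
ee_rot: [-3.141, 0.001, -3.005]
contact_force: [0.1, 0.6, 1.0]
gripper_width: 0.347
t: 14.52
tool_pos: [492.6, -50.1, 102.8]
ee_rot: [-3.141, 0.002, -3.004]
contact_force: [-2.0, 1.4, 10.6]
gripper_width: 0.351
```

```bash
python3 -m crank '[[0.2,0,0,0,0],[0.2,0,0,0,0],[0.2,0,0,0,0],[0.2,0,0,-0.03,0],[0.2,0,0,-0.08,0]]'; python3 -m crank '[[0,0,0,-0.02,0],[0,0,-0.06,-0.02,0],[0,0,-0.12,-0.02,0],[0,0,-0.130,-0.02,0],[0,0,-0.130,-0.02,0]]'; python3 d.py 504.8 -180.3 96 188;  python3 - <<'E'
from h import *
im,K,W=cam("wrist"); save("w7",im); np.savez("w7",im=im,K=K,W=W)
E
```

```text
t: 15.15
tool_pos: [490.7, -49.8, 180.9]
ee_rot: [3.14, -0.004, -3.005]
contact_force: [0.2, 0.5, 0.1]
gripper_width: 0.594
t: 15.78
tool_pos: [509.3, -179.0, 201.0]
ee_rot: [3.14, -0.001, -3.006]
contact_force: [-0.3, 0.3, -0.2]
gripper_width: 0.502
t 15.78 pos [ 509.3 -179.   201. ] yaw -172.2 shift mm [  4.6  -0.8 105. ] n 1.7
roll -0.2
```

View pics/w7.png

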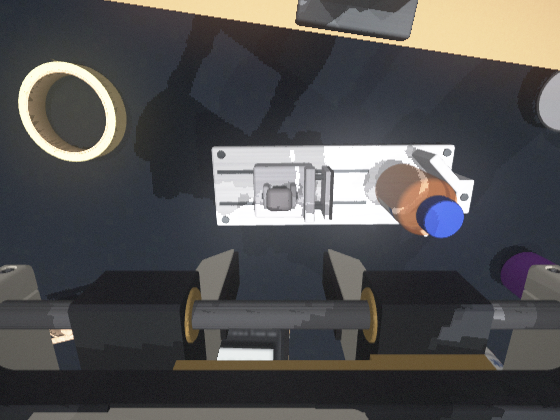

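The bottle stands upright just short of the vee, cap at (440,217); lever grip at (279,199). Re-pinch the grip.

```bash
python3 -m crank '[[0,0.004,-0.001,0.04,0],[0,0.0045,-0.001,0.08,0],[0,0.0045,-0.001,0.1,0],[0,0.0045,-0.001,0.105,0],[0,0.0045,-0.001,0.105,0]]'; python3 -m crank '[[-1,0,0,0,0],[-1,0,0,0,0],[-1,0,0,0,0],[-1,0,0,0,0]]' 25; python3 -m crank '[[-1,0,0.01,0,0],[-1,0,0.02,0,0],[-1,0,0.03,0,0],[-1,0,0.04,0,0],[-1,0,0.046,0,0]]'; python3 -m crank '[[-1,0,0.002,0,0],[-1,0,0.004,0,0],[-1,0,0.006,0,0],[-1,0,0.006,0,0]]'; python3 -m crank '[[-1,0,0.002,0,0],[-1,0,0.004,0,0],[-1,0,0.004,0,0]]'
```

```text
t: 16.45
tool_pos: [505.7, -179.6, 97.0]
ee_rot: [-3.142, 0.0, -3.003]
contact_force: [-0.4, -0.5, -0.1]
gripper_width: 0.498
t: 16.95
tool_pos: [505.5, -180.6, 96.9]
ee_rot: [-3.141, 0.001, -3.005]
contact_force: [-0.3, 0.5, 2.2]
gripper_width: 0.216
t: 17.58
tool_pos: [498.9, -134.0, 96.9]
ee_rot: [-3.141, 0.0, -3.004]
contact_force: [-1.6, -3.4, 5.4]
gripper_width: 0.215
t: 18.08
tool_pos: [498.1, -128.2, 96.9]
ee_rot: [-3.141, 0.0, -3.004]
contact_force: [-0.6, -2.5, 6.7]
gripper_width: 0.213
t: 18.45
tool_pos: [497.5, -124.3, 96.9]
ee_rot: [-3.141, 0.0, -3.004]
contact_force: [-2.0, -2.7, 5.9]
gripper_width: 0.215
```

```bash
for i in 1 2 3 4; do python3 -m crank '[[-1,0,0.002,0,0],[-1,0,0.002,0,0]]' | grep -E "pos|force"; done
```

```text
tool_pos: [497.3, -122.5, 96.9]
contact_force: [-1.5, -3.5, 6.1]
tool_pos: [497.1, -120.7, 97.0]
contact_force: [-0.2, -3.7, 5.9]
tool_pos: [496.8, -118.9, 97.0]
contact_force: [-1.7, -4.8, 5.7]
tool_pos: [496.5, -117.1, 96.9]
contact_force: [-1.6, -5.5, 5.5]
```

Run:
```python
from h import *
im,K,W=cam("wrist"); a=im[120:280,180:480]; im2,K,W=cam("scene"); b=im2[200:320,270:460]
im3,K,W=cam("top"); c=im3[190:300,300:450]
a=cv2.resize(a,(480,256),interpolation=2); b=cv2.resize(b,(480,303),interpolation=2); c=cv2.resize(c,(310,227),interpolation=2)
o=np.zeros((560,800,3),np.uint8); o[:256,:480]=a; o[256:559,:480]=b; o[:227,490:800]=c; save("s8",o)
```

```text
(no output)
```

View pics/s8.png

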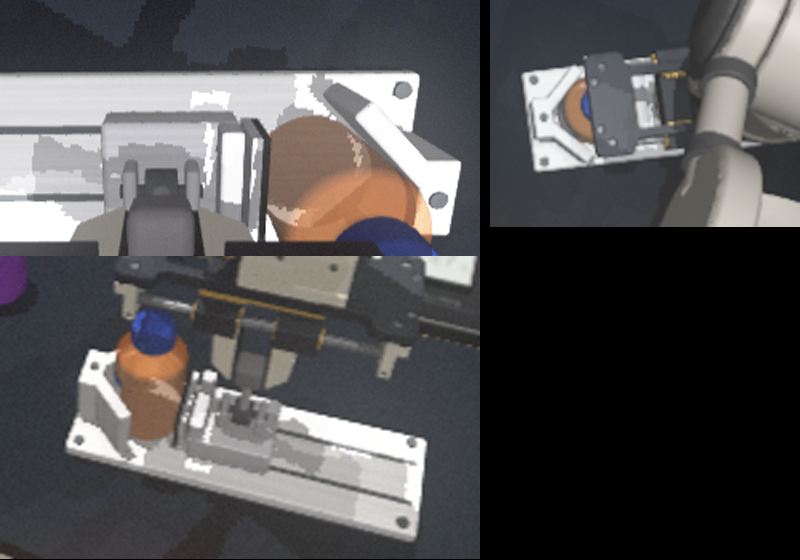

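The pad touches the bottle (crop (268,190)) and the bottle is at the vee walls. Force is rising: 5.5 N less about 3 N drag gives roughly 4–5 mm of pad travel. A little more.

```bash
for i in 1 2; do python3 -m crank '[[-1,0,0.001,0,0],[-1,0,0.001,0,0]]' | grep -E "pos|force"; done;  python3 -m crank '[[-1,0,0.001,0,0],[-1,0,0.001,0,0],[-1,0,0.001,0,0]]' | grep -E "pos|force"
```

```text
tool_pos: [496.5, -116.3, 96.9]
contact_force: [-1.6, -6.2, 5.4]
tool_pos: [496.4, -115.7, 97.0]
contact_force: [-0.9, -7.6, 4.6]
tool_pos: [496.4, -115.3, 97.0]
contact_force: [-1.4, -11.2, 3.3]
```

Force climbs sharply, so the pad is at its stop. Swing the lever down while holding the jaw there.

```bash
python3 -m crank '[[-1,0.0098,0,0.0014,0],[-1,0.0192,0,0.0043,0],[-1,0.0281,0,0.0086,0],[-1,0.0363,0,0.0141,0],[-1,0.0436,0,0.0208,0]]'; python3 -m crank '[[-1,0.0035,0,0.004,0],[-1,0.0062,0,0.0077,0],[-1,0.0096,0,0.0134,0],[-1,0.0096,0,0.0134,0]]'
```

```text
t: 21.1
tool_pos: [455.4, -121.3, 76.7]
ee_rot: [-3.137, 0.006, -3.004]
contact_force: [4.7, -7.3, 1.6]
gripper_width: 0.213
t: 21.6
tool_pos: [445.5, -122.6, 62.9]
ee_rot: [-3.138, 0.005, -3.004]
contact_force: [4.0, -9.1, 0.8]
gripper_width: 0.221
```

```bash
python3 -m crank '[[-0.2,0,0,0,0],[-0.2,0,0,0,0],[-0.2,0,0,-0.02,0],[-0.2,0.006,0,-0.045,0],[-1,0.006,0,-0.045,0]]'; python3 -m crank '[[-1,0,0,0,0],[-1,0,0,0,0],[-1,0,0,0,0],[-1,0,0,0.006,0],[-1,0,0,0.012,0]]';  python3 -m crank '[[-1,0,0,0.006,0],[-1,0,0,0.012,0],[-1,0,0,0.018,0],[-1,0,0,0.024,0],[-1,0,0,0.03,0]]'; python3 -m crank '[[-1,0,0,0.003,0],[-1,0,0,0.005,0],[-1,0,0,0.005,0]]'
```

```text
t: 22.22
tool_pos: [437.7, -121.7, 108.2]
ee_rot: [-3.141, 0.002, -3.004]
contact_force: [0.2, -0.6, 0.4]
gripper_width: 0.334
t: 22.85
tool_pos: [437.4, -122.1, 94.7]
ee_rot: [3.141, -0.0, -3.005]
contact_force: [-0.2, 0.7, -0.2]
gripper_width: 0.004
t: 23.48
tool_pos: [437.6, -122.2, 64.9]
ee_rot: [3.142, 0.0, -3.004]
contact_force: [0.1, -0.4, 0.2]
gripper_width: 0.006
t: 23.85
tool_pos: [437.5, -122.1, 60.2]
ee_rot: [3.141, 0.0, -3.004]
contact_force: [-0.9, -0.0, -0.2]
gripper_width: 0.007
```

```bash
for i in 1 2 3; do python3 -m crank '[[-1,0,0,0.002,0],[-1,0,0,0.002,0]]'| grep -E "pos|force"; done
```

```text
tool_pos: [437.6, -122.1, 58.3]
contact_force: [0.1, 0.1, 0.1]
tool_pos: [437.6, -122.2, 56.3]
contact_force: [-0.1, -0.0, 0.5]
tool_pos: [437.7, -122.5, 55.5]
contact_force: [-5.0, 0.1, 14.4]
```

Firm stop with the fingertips at z 55.5, where the grip's top lies when level (56). Retreat and check.

```bash
python3 -m crank '[[-1,0,0,-0.04,0],[-1,0,0,-0.08,0],[-1,0,0,-0.13,0],[-1,0,-0.04,-0.14,0],[-1,0,-0.07,-0.14,0]]'; python3 -m crank '[[-1,0,-0.05,0,0],[-1,0,-0.05,0,0],[-1,0,-0.05,0,0]]'
python3 - <<'E'
from h import *
o=manip.get_obs();print(o["tool_pos"],o["contact_force"])
imw,Kw,Ww=cam("wrist"); ims,Ks,Ws=cam("scene"); imt,Kt,Wt=cam("top")
O=np.array([503,-127]);ex=np.array([.9893,.1435]);ey=np.array([-.1435,.9893])
for im,K,W in((imw,Kw,Ww),(imt,Kt,Wt)):
    r=im.astype(int); m=((r[...,2]>r[...,0]+30)).astype(np.uint8)
    for c in cv2.findContours(m,0,2)[0]:
        if cv2.contourArea(c)>120:
            (x,y),rr=cv2.minEnclosingCircle(c); p=ray(K,W,x,y,117); q=p[:2]-O; print((round(x),round(y)),round(rr,1),p.round(1),"local",q@ex,q@ey)
np.savez("fin",imw=imw,Kw=Kw,Ww=Ww,imt=imt,Kt=Kt,Wt=Wt)
s=[cv2.resize(ims[190:320,270:460],(400,274),interpolation=2),cv2.resize(imt[200:290,300:470],(400,212),interpolation=2),cv2.resize(imw[60:300,240:560],(400,300),interpolation=2),cv2.resize(imt[100:330,120:330],(274,300),interpolation=2)]
o=np.zeros((600,800,3),np.uint8); o[:274,:400]=s[0]; o[:212,400:]=s[1]; o[300:,:400]=s[2]; o[300:,400:674]=s[3]; save("fin",o)
E
```

```text
t: 25.22
tool_pos: [447.9, -192.8, 195.8]
ee_rot: [-3.139, 0.003, -3.004]
contact_force: [1.1, 0.1, -0.1]
gripper_width: 0.001
t: 25.6
tool_pos: [453.5, -240.5, 193.8]
ee_rot: [3.14, -0.001, -3.005]
contact_force: [-0.2, 0.3, -1.2]
gripper_width: 0.005
[ 453.53445067 -240.54810779  193.83607353] [-0.17970443  0.2911312  -1.22583712]
(500, 287) 23.6 [487.2 -51.  117. ] local -4.764151444468711 77.45907524024167
(354, 240) 9.9 [491.6 -45.2 117. ] local 0.46537384658323133 82.58134950046735
(250, 192) 14.4 [568.1 127.  117. ] local 100.80863096710706 241.95301417530706
(146, 182) 10.1 [579.9 303.6 117. ] local 137.82485699567215 415.0042863083029
(211, 136) 14.3 [662.6 196.2 117. ] local 204.3141017576268 296.8198104586042
(40, 133) 66.5 [662.2 490.7 117. ] local 246.13834470288413 588.2420416407421
(265, 41) 84.1 [833.1 109.5 117. ] local 360.5566981412448 186.6321547015557
(101, 25) 39.5 [860.1 399.  117. ] local 428.7493346008183 469.12899720260816
```

View pics/fin.png

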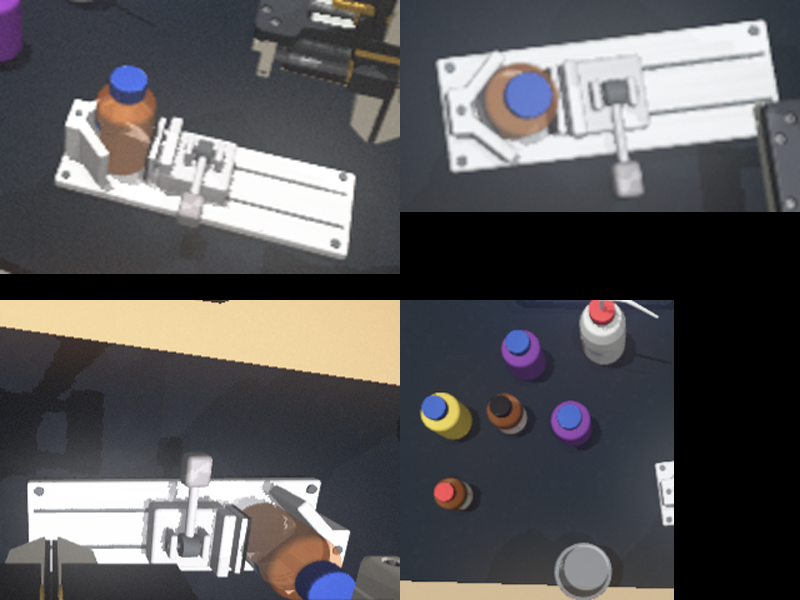

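The bottle is upright in the vee, the lever is down and the bystanders are in place. One numeric check remains: whether the jaw crept. I'll compare the grip's position in the top view at the start and now.

Run:
```python
from h import *
d=np.load("top.npz"); f=np.load("fin.npz"); K,W=d["K"],d["W"]
O=np.array([503,-127]);ex=np.array([.9893,.1435]);ey=np.array([-.1435,.9893])
for im in (d["im"],f["imt"]):
    g=cv2.cvtColor(im,cv2.COLOR_RGB2GRAY)[270:284,378:416]; m=(g>90).astype(np.uint8)
    n,l,s,c=cv2.connectedComponentsWithStats(m); i=1+np.argmax(s[1:,4]); u,v=c[i]+[378,270]
    q=ray(K,W,u,v,52)[:2]-O; print(s[i],(u,v),"local",q@ex,q@ey)
print(manip.get_obs()["t"])
```

```text
[ 11   0  15  14 175] (np.float64(396.24571428571426), np.float64(276.2857142857143)) local -67.51654059185913 8.716818293347742
[ 12   0  14  14 172] (np.float64(396.5581395348837), np.float64(276.33720930232556)) local -67.66862154527124 8.19186614285228
25.75
```

The grip is back at local y ≈ 8.3, about 4 mm behind where the pad bottomed (12.5). So the jaw sprang back when I released it at a half-down lever, and the pad is now only about 3.7 mm in. That's too close to the limit, so I'll mend it: re-pinch, free, push home again, and keep hold until the lever is fully down.

```bash
python3 -m crank '[[-0.2,0.003,0.05,0,0],[-0.2,0.001,0.11,0,0],[-0.2,0.001,0.11,0,0],[-0.2,0.001,0.11,0.03,0],[-0.2,0.001,0.11,0.04,0]]'; python3 d.py 437 -128 37 188
```

```text
t: 26.38
tool_pos: [437.4, -131.9, 153.3]
ee_rot: [3.141, -0.002, -3.004]
contact_force: [-0.6, 0.8, -0.9]
gripper_width: 0.399
t 26.38 pos [ 437.4 -131.9  153.3] yaw -172.1 shift mm [ -0.4   3.8 116.3] n 1.9
roll -0.1
```

```bash
python3 -m crank '[[-0.2,0,0.004,0.04,0],[-0.2,0,0.004,0.08,0],[-0.2,0,0.004,0.105,0],[-0.2,0,0.004,0.116,0],[-0.2,0,0.004,0.116,0]]'; python3 -m crank '[[-1,0,0,0,0],[-1,0,0,0,0],[-1,0,0,0,0],[-1,0,0,0,0]]' 30
```

```text
t: 27.0
tool_pos: [437.5, -128.5, 38.3]
ee_rot: [3.141, -0.0, -3.005]
contact_force: [0.1, -0.1, 0.3]
gripper_width: 0.397
t: 27.5
tool_pos: [437.9, -128.6, 39.0]
ee_rot: [-3.141, 0.001, -3.004]
contact_force: [0.9, -0.9, 5.7]
gripper_width: 0.216
```

```bash
python3 -m crank '[[-1,-0.0007,0,-0.0097,0],[-1,-0.003,0,-0.019,0],[-1,-0.0065,0,-0.028,0],[-1,-0.0113,0,-0.0367,0],[-1,-0.0174,0,-0.0443,0]]' 30; python3 -m crank '[[-1,-0.0072,0,-0.0066,0],[-1,-0.0153,0,-0.0121,0],[-1,-0.024,0,-0.0163,0],[-1,-0.024,0,-0.0163,0]]'; python3 -m crank '[[-1,0,0.001,0,0],[-1,0,0.002,0,0],[-1,0,0.003,0,0],[-1,0,0.003,0,0]]';  python3 -m crank '[[-1,0,0.001,0,0],[-1,0,0.001,0,0]]'; python3 -m crank '[[-1,0,0.001,0,0],[-1,0,0.001,0,0]]'
```

```text
t: 28.12
tool_pos: [454.4, -126.0, 83.1]
ee_rot: [3.142, -0.001, -3.004]
contact_force: [0.8, -5.9, -6.2]
gripper_width: 0.214
t: 28.62
tool_pos: [478.4, -122.6, 99.6]
ee_rot: [-3.141, -0.001, -3.004]
contact_force: [-3.2, -4.8, 3.7]
gripper_width: 0.212
t: 29.12
tool_pos: [478.0, -120.1, 99.7]
ee_rot: [-3.14, 0.0, -3.004]
contact_force: [-1.8, -5.7, 2.2]
gripper_width: 0.211
t: 29.38
tool_pos: [477.8, -119.3, 99.7]
ee_rot: [-3.14, 0.0, -3.004]
contact_force: [-1.8, -6.0, 3.1]
gripper_width: 0.214
t: 29.62
tool_pos: [477.7, -118.3, 99.6]
ee_rot: [-3.14, 0.0, -3.004]
contact_force: [-2.6, -7.6, 1.3]
gripper_width: 0.214
```

```bash
python3 -m crank '[[-1,0,0.001,0,0],[-1,0,0.0015,0,0],[-1,0,0.0015,0,0]]'; python3 -m crank '[[-1,0.0087,0,0.0042,0],[-1,0.0168,0,0.0097,0],[-1,0.024,0,0.0163,0],[-1,0.0301,0,0.0239,0],[-1,0.0349,0,0.0323,0]]'; python3 -m crank '[[-1,0.0036,0,0.0091,0],[-1,0.0058,0,0.0186,0],[-1,0.0065,0,0.0283,0],[-1,0.0065,0,0.029,0],[-1,0.0065,0,0.029,0]]'
```

```text
t: 30.0
tool_pos: [477.8, -117.8, 99.7]
ee_rot: [-3.138, 0.001, -3.004]
contact_force: [-2.4, -10.8, 1.1]
gripper_width: 0.21
t: 30.62
tool_pos: [445.3, -122.7, 68.2]
ee_rot: [-3.137, 0.006, -3.004]
contact_force: [2.3, -7.2, 3.3]
gripper_width: 0.213
t: 31.25
tool_pos: [438.8, -123.6, 39.7]
ee_rot: [-3.137, 0.005, -3.004]
contact_force: [-1.9, -10.0, 11.3]
gripper_width: 0.215
```

```bash
python3 -m crank '[[-0.3,0,0,0,0],[-0.3,0,0,0,0],[-0.3,0,0,0,0],[-0.3,0,0,-0.03,0],[-0.3,0,0,-0.08,0]]'; python3 -m crank '[[-0.3,0,0,-0.05,0],[-0.3,0,-0.06,-0.07,0],[-0.3,0,-0.12,-0.07,0],[-0.3,0,-0.12,-0.07,0]]'
python3 - <<'E'
from h import *
d=np.load("top.npz"); K,W=d["K"],d["W"]; im0=d["im"]; im,_,_=cam("top")
O=np.array([503,-127]);ex=np.array([.9893,.1435]);ey=np.array([-.1435,.9893])
for a in (im0,im):
    g=cv2.cvtColor(a,cv2.COLOR_RGB2GRAY)[270:284,378:416]; m=(g>90).astype(np.uint8)
    n,l,s,c=cv2.connectedComponentsWithStats(m); i=1+np.argmax(s[1:,4]); u,v=c[i]+[378,270]
    q=ray(K,W,u,v,52)[:2]-O; print(s[i],(u,v),"grip local",q@ex,q@ey)
r=im.astype(int); m=((r[...,2]>r[...,0]+30)).astype(np.uint8); m[:, :320]=0; m[:215]=0
for c in cv2.findContours(m,0,2)[0]:
    if cv2.contourArea(c)>100:
        (x,y),rr=cv2.minEnclosingCircle(c); q=ray(K,W,x,y,117)[:2]-O; print("cap",rr,q@ex,q@ey)
# bystanders moved?
df=np.abs(im.astype(int)-im0).sum(2); df[cv2.cvtColor(im0,7)<0]=0
for n,(u0,u1,v0,v1) in dict(red=(143,180,232,264),black=(185,220,170,205),beaker=(238,285,286,318),sq=(255,320,95,152)).items(): print(n,df[v0:v1,u0:u1].mean().round(1),(df[v0:v1,u0:u1]>120).sum())
o=manip.get_obs(); print(o["t"],o["contact_force"],o["tool_pos"])
E
```

```text
t: 31.88
tool_pos: [435.2, -120.9, 117.1]
ee_rot: [3.138, -0.004, -3.004]
contact_force: [0.8, 0.0, -0.1]
gripper_width: 0.351
t: 32.38
tool_pos: [453.0, -243.9, 187.3]
ee_rot: [-3.141, 0.0, -3.008]
contact_force: [-0.4, -0.2, 0.1]
gripper_width: 0.351
[ 11   0  15  14 175] (np.float64(396.24571428571426), np.float64(276.2857142857143)) grip local -67.51654059185913 8.716818293347742
[ 12   0  15  14 163] (np.float64(397.3312883435583), np.float64(275.90184049079755)) grip local -67.0815973159304 6.744574177606373
cap 9.9452486038208 0.46537384658323133 82.58134950046735
red 7.1 0
black 4.5 0
beaker 5.3 0
sq 5.2 0
32.425 [-0.82706619  1.22344248 -0.45847125] [ 452.5025311  -241.67788724  186.88942397]
```

The top view disagrees with the TCP reading: the grip is at local y ≈ 6.7, so the fingers flex sideways under load. I'll measure the pad's travel directly from a wrist view, as the distance from lever axis to pad face compared with the earlier w7 picture, where the pad was fully out.

```bash
python3 d.py 500.4 -119.8 201 188; python3 -m crank '[[-0.3,-0.015,0.04,-0.01,0],[-0.3,-0.03,0.08,-0.014,0],[-0.3,-0.031,0.1275,-0.014,0],[-0.3,-0.031,0.1275,-0.014,0],[-0.3,-0.031,0.1275,-0.014,0]]'
python3 - <<'E'
from h import *
im,K,W=cam("wrist"); np.savez("w9",im=im,K=K,W=W); save("w9",im)
O=np.array([503,-127]);ex=np.array([.9893,.1435]);ey=np.array([-.1435,.9893])
print(manip.get_obs()["tool_pos"])
for f,y0 in (("w7",-54),("w9",7)):
    d=np.load(f+".npz"); K,W=d["K"],d["W"]; g=cv2.cvtColor(d["im"],cv2.COLOR_RGB2GRAY).astype(np.float32)
    ys=np.arange(y0-35,y0+70,1.0); P=np.zeros(len(ys))
    for x in np.arange(-24,-13,1.0):
        uv=np.array([proj(K,W,np.append(O+x*ex+y*ey,51)) for y in ys],np.float32)
        P+=cv2.remap(g,uv[None,:,0],uv[None,:,1],1)[0]
    P/=11; print(f); print(" ".join(f"{int(y-y0)}:{int(p)}" for y,p in zip(ys,P)))
E
```

```text
t 32.42 pos [ 452.5 -241.7  186.9] yaw -172.3 shift mm [-63.8 114.4 -14. ] n 2.1
roll -0.3
t: 33.05
tool_pos: [466.0, -109.5, 201.5]
ee_rot: [3.141, -0.0, -3.003]
contact_force: [0.7, -0.5, 0.2]
gripper_width: 0.351
[ 466.07765906 -110.15882773  201.50458033]
w7
-35:204 -34:204 -33:204 -32:205 -31:204 -30:204 -29:204 -28:202 -27:204 -26:202 -25:179 -24:161 -23:180 -22:196 -21:201 -20:201 -19:201 -18:201 -17:200 -16:200 -15:200 -14:199 -13:197 -12:196 -11:195 -10:198 -9:200 -8:199 -7:199 -6:199 -5:198 -4:198 -3:199 -2:200 -1:199 0:198 1:198 2:199 3:198 4:198 5:197 6:197 7:197 8:197 9:195 10:192 11:193 12:193 13:192 14:192 15:192 16:208 17:242 18:254 19:254 20:236 21:208 22:198 23:198 24:198 25:140 26:127 27:170 28:192 29:195 30:196 31:193 32:191 33:193 34:193 35:168 36:122 37:132 38:136 39:147 40:147 41:141 42:119 43:110 44:113 45:114 46:144 47:192 48:195 49:195 50:173 51:115 52:90 53:101 54:200 55:248 56:248 57:248 58:248 59:248 60:248 61:248 62:248 63:248 64:247 65:247 66:248 67:248 68:248 69:250
w9
-35:242 -34:241 -33:244 -32:243 -31:245 -30:245 -29:247 -28:244 -27:241 -26:239 -25:242 -24:247 -23:247 -22:195 -21:183 -20:199 -19:209 -18:220 -17:218 -16:225 -15:226 -14:228 -13:222 -12:218 -11:212 -10:219 -9:232 -8:227 -7:229 -6:230 -5:225 -4:224 -3:219 -2:216 -1:177 0:158 1:166 2:175 3:177 4:171 5:162 6:148 7:174 8:212 9:221 10:224 11:227 12:215 13:202 14:192 15:189 16:191 17:190 18:203 19:220 20:225 21:226 22:235 23:249 24:254 25:240 26:208 27:166 28:151 29:182 30:208 31:214 32:215 33:215 34:211 35:207 36:213 37:213 38:186 39:151 40:119 41:100 42:133 43:189 44:192 45:190 46:190 47:150 48:75 49:70 50:85 51:114 52:113 53:113 54:114 55:114 56:114 57:114 58:114 59:115 60:114 61:116 62:115 63:115 64:114 65:115 66:115 67:115 68:115 69:115
```

The pad strip sits 6 mm closer to the jaw body than when fully out: the gap went from 11 mm to about 4.5–5 mm. The pad face is at local y ≈ 57.5, where the seated bottle's front should be (58). Lever level, bystanders unchanged, robot clear, so I'll hand in.

```bash
python3 -c "
from station import manip
print(manip.hand_in()); print(manip.get_obs()['t'])"
```

```text
the job is handed in; nothing more can be done
None
the job is handed in; nothing more can be done
```

The biggest amber bottle (blue cap) is clamped in the vee, the lever is locked down, and I handed the job in at about 33 s of the 67 s allowed. No verdict came back.

**What I did:** I flipped the lever up, pulled the jaw back, and stood the bottle in the vee. Then I pushed the jaw in until the force rose sharply and flipped the lever down.

**What went wrong on the way:**
- **First lift:** the fingers closed on the bottle's shoulder, so I set it down and gripped it by the cap instead.
- **First lock:** I let go with the lever half down. A picture afterwards suggested the jaw had sprung back and the pad was only about 3.7 mm in. I freed the lever, pushed the jaw in again and held on until the lever was fully down.

**Last checks:**
- **Pad:** pressed in about 6 mm, measured in the wrist picture against an earlier one with the pad fully out. The required minimum is 3.7 mm.
- **Bottle:** upright in the last picture viewed, taken before the second push. Afterwards the top view put its cap in exactly the same place, at clamp x +0.5, y 82.6 mm. The pad face, at about y 57.5 mm, fits a seated bottle, whose front would be at 58 mm.
- **Lever:** down against its stop.
- **Bystanders:** the two smaller bottles, the beaker and the squeeze bottle look unchanged from the first picture.

**One disagreement:** the arm's position reading put the lever grip at y 12.6 mm under load, but the top view showed it at 6.7 mm after release. I put this down to the fingers flexing sideways and relied on the pad measured in the picture.

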